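# Open the sprung cuvette holder

### The arm

A 6-joint arm with a two-finger parallel gripper is mounted at the origin on the work surface. World frame = base frame: x ahead of the robot, y to its left, z up, the work surface at z = 0. Lengths are in m, angles in rad, forces in N, time in s.
With the tool pointing down it reaches from about 0.3 to 0.75 m from the base axis. Payload 8.5 kg.
Tool frame: the origin (TCP) lies at the very end of the fingers, on their centre line; the grasp point (between the pads) lies 19 mm behind it (robot.grip_point_offset is the z of the grasp point in the tool frame, in m); z points along the fingers, y is the line along which they close (so a half turn about z gives the same grasp; the last joint's range is limited). The gripper opens to 85 mm and grips with 20 to 120 N. Pads are 22 mm wide; open, the fingers measure 114 mm over their backs; the gripper's body (76 mm by 85 mm) begins 54 mm behind the grasp point. The pads swing forward as they close: fully open they stand 13 mm farther back than shut.
Start: joints at [-1.36, 0.381, 1.297, -0, 1.464, -0.215], TCP at [0.227, -0.501, 0.199] pointing down, gripper open.
Joint ranges: [-3.11, 3.11], [-0.89, 2.33], [0.22, 2.48], [-1.42, 4.56], [0.17, 2.85], [-2.88, 2.88]. Speed limits (rad/s): [2.39, 2.39, 3.14, 3.14, 3.14, 3.14].

### API

Orientations are given as a unit quaternion [w, x, y, z].
In Python, from workcell import robot gives the robot as it stands. The module is installed in compiled form; this text tells all that it offers.
- The arm moves only by the tool servo_tool, never from a script. Its argument "steps" is a list of rows, each an object with "fingers": the finger opening in cm, from 0 to 8.54; "delta_pos": the shift along the tool's x, y, z in cm, a list of three; "dr": the turn, a rotation vector about the tool's x, y, z in rad, a list of three. In form: [{"fingers": fingers, "delta_pos": [tx, ty, tz], "dr": [wx, wy, wz]}, ...]. A call has 1 to 10 rows; each row is the pose to reach, as a shift and turn from the pose commanded when the call began, along the tool's axes at that moment; what a row does not reach only later rows make up. A row lasts 1/10 s, in which the tool goes at most 50 mm and 8.59 degrees, less where a joint would pass 70% of its speed; a pose out of reach is approached as far as the arm can. A call with a gripper value outside its range is refused whole. The fingers move at their own pace and stop on an object; "grip_force" is the grip in N (left out, the last holds). Time passes only in rows, so rows that repeat a pose let the fingers close. It gives the time, the measured TCP pose, the force, the opening and the grip force at its end, in the units of the state.
- robot.state(): the state, without advancing time (a new reading comes with each control period).
- robot.read_camera(name): name is "scene" or "side" or "wrist"; returns (picture, depth): 420x560x3 uint8, red, green, blue; 420x560 float32, m along the optical axis (not along the pixel's ray), 0 where there is no reading.
- robot.calibration(name): a dict with "fov_y" (degrees; the focal length in pixels is half the picture's height over the tangent of half this angle, whatever the lens; pixels are square), "cx", "cy" (the principal point, pixels), "extrinsics" (4x4, takes a point from camera to world coordinates); the wrist camera has in their place "mount" (4x4, takes a point from camera to tool coordinates, whose origin is the TCP and whose axes are the flange's). Camera axes: x right, y down, z forward; pixel columns grow to the right and rows downward; lengths in m; the calibration is good to about 2 mm. A picture is of the moment at which its call begins: read the wrist's pose just before it. calibration takes no time and is no camera call.
- robot.sign_off(): hands the job in; it is judged then, once.
Trained networks look in the newest picture that a camera, given by its name, has taken for a name from the list of things; names that differ only in an ending like _2 or _b are one class to them, and where a whole thing is asked for, a point or a joint stands for the part that bears it (a point fixed in the world has none). Each returns a list of dicts, best first, with "conf" (0 to 1); they miss things now and then, are a little off and sometimes report something else, mostly with a low value. They report only what shows in the picture. A call takes as long as a camera call.
- robot.spot_in(camera, query): "position" ([x, y, z] in m, in the coordinates of the camera as it stood for that picture, good to about 4 mm: the middle of the surface that is visible of it).
The state is a dict: "time": time; "joint_pos": joint angles; "qvel": joint speeds; "tau": joint torques, N m; "ee_pos": TCP position; "tool_rot": TCP orientation; "ft_force": force on the tool from outside, world axes, zero at the start; "torque": the same for the moment, N m; "grip_width": finger opening in m; "finger_force": force on a finger pad.
Only numpy, scipy, OpenCV 4.12 (cv2) and the standard library are available. Lean on these libraries where they do the work, as an engineer would, in place of code of your own. Each camera call takes 0.05 s, during which the arm holds its last target. There are 200 camera calls.

### The job

Open the cuvette holder, the bench module with the square lid, ready for loading: press its black release tab down and let go so that the lid springs up, then push the lid back until it is fully open and stays there by itself. Nothing needs gripping or lifting. Leave the module with the round lid shut and do not disturb the loose things on the bench.

Things in the scene. Friction and masses are not known exactly. Their poses are not given: they have to be found in the camera images.
- holder_hinge (a point): middle of the lid hinge of the cuvette holder (the module with the square lid): a white plastic box fixed to the bench, 200 mm deep (x), 130 wide (y), deck 70 high. This point lies 65 mm behind the module's centre, 78 mm above the bench. Axes are the module's: x from its front to its back (roughly away from the robot), y along the hinge, z up
- holder_lid (a joint): angle (rad) of the holder's lid, a flat square plate 100 x 100 x 12 mm: 0 shut and latched, 1.85 fully open at its stop. Once unlatched a spring lifts it to about 1.0, no farther; from there a damped hinge must be pushed (1 to 4 N at the edge). Let go below 1.5 (upright is 1.57) it drops back to about 1.0; pushed to 1.7 or more it settles to 1.85 by its weight
- holder_lid_edge (a point): middle of the front edge of the square lid, half-way through its thickness, 100 mm from the hinge axis; it turns with the lid. The lid's x runs from this edge to the hinge, z out of its upper side. Shut, it is 78 mm above the bench; sprung up, about 162 mm above the bench and 54 mm in front of the hinge, underside facing the front
- holder_tab (a joint): angle (rad) of the holder's release tab, a black plastic rocker in front of the lid: 0 at rest, 0.35 pressed fully down. The latch lets go at about 0.2; a spring brings the tab back when it is let go
- holder_tab_pad (a point): the place to press: on the upper face of the release tab's flat pad (45 mm along x, 24 wide), 74 mm above the bench at rest, 35 mm in front of the tab's pivot, 45 mm in front of the shut lid's edge, at its mid-width. It goes straight down 7 to 12 mm under 3 to 5 N. Behind the pad a 24 mm wide hook rises to 92 mm above the bench and holds the lid
- spinner_hinge (a point): middle of the lid hinge of the tube spinner, the other module: housing, tab and mechanism of the same sizes as the cuvette holder's, but with a round lid. To be left shut. Axes and place as for holder_hinge
- spinner_lid (a joint): angle (rad) of the tube spinner's lid, a flat round disc 100 mm across and 12 mm thick: 0 shut and latched, 1.85 fully open. It must stay shut
- spinner_tab (a joint): angle (rad) of the tube spinner's release tab: 0 at rest, 0.35 pressed fully down, the latch lets go at about 0.2. Not to be pressed
- reagent: loose amber reagent bottle, 40 mm across and 75 high, standing between the two modules; origin at the centre of its underside
- cuvette_tray: loose clear divided tray, 100 (x) x 50 x 28 mm high, standing between the fronts of the two modules; origin at the centre of its underside
- pipette: loose white pipette lying along x, 265 mm long, 48 wide, 28 high, left of the modules; origin at its middle on the bench
- tube_rack: loose white rack of capped tubes, 180 (x) x 50 x 92 mm high, right of the modules; origin at the centre of its underside
- mouse: loose black computer mouse, 100 x 58 x 32 mm high; origin at the centre of its underside
- tip_box: loose clear box, 75 x 115 x 50 mm high, behind the modules; origin at the centre of its underside
- jar: loose white jar, 52 mm across and 60 high; origin at the centre of its underside

How it is judged:
On the way, in this order (a step that is already met when the one before it is completed fails the run):
1. the release tab of the square-lidded module is pressed down (value of joint holder_tab above 0.15 rad).
2. the tab is let go again and the square lid has sprung up (value of joint holder_tab below 0.06 rad and value of joint holder_lid between 0.8 and 1.6 rad), for 0.1 s.
3. the square lid is pushed fully open (value of joint holder_lid above 1.72 rad), for 0.2 s.
At the end, for the whole second after the job is handed in: the square lid stands at rest within 0.13 rad of its open stop (1.85 rad), its tab is back up, the round lid is shut (under 0.08 rad), and every loose thing is within 20 mm of where it started (value of joint holder_lid between 1.72 and 1.95 rad and velocity of joint holder_lid between -0.1 and 0.1 rad/s and value of joint holder_tab below 0.06 rad and value of joint spinner_lid below 0.08 rad and not (distance of any of reagent, cuvette_tray, pipette, tube_rack, mouse, tip_box, jar from where it was at the start of the episode above 0.02 m)); the robot touches nothing.
It fails at once if the round lid opens, or its release tab is pressed down (value of joint spinner_lid above 0.1 rad or value of joint spinner_tab above 0.15 rad).
It fails at once if a loose thing on the bench is moved, lifted or carried (more than 20 mm) (distance of any of reagent, cuvette_tray, pipette, tube_rack, mouse, tip_box, jar from where it was at the start of the episode above 0.02 m).
It fails at once if a loose thing is tipped (angle between any of reagent, cuvette_tray, pipette, tube_rack, mouse, tip_box, jar's own z axis and vertical above 0.4 rad).
It also fails if it takes over 38 s, if anything falls off the work surface, if the arm or the gripper's body presses on something with over 40 N, if the wrist force passes 120 N, or if a joint passes its speed limit or range.

## Working session

There is one attempt and no reset: what is moved stays moved. The work goes in short steps, Python scripts to look and compute and a tool call to move; the robot and the scene stay as the last step left them, time stands still between calls to the robot, and variables do not carry over. Pictures are saved under pics/ and viewed, at most 10 in all, crops included, and the job is handed in when it is done.

Besides the shell and the picture viewer there is one more tool, called by a JSON object that holds its "fn" and its "kwargs", one argument or row to a line. servo_tool: Moves the arm, as the interface text tells. Its arguments: {"type":"object","properties":{"steps":{"type":"array","items":{"type":"object","properties":{"fingers":{"type":"number"},"delta_pos":{"type":"array","items":{"type":"number"}},"dr":{"type":"array","items":{"type":"number"}}}}},"grip_force":{"type":"number"}},"required":["steps"]}

```bash
mkdir -p pics
cat > h.py <<'E'
import numpy as np, cv2
from workcell import robot
from scipy.spatial.transform import Rotation as R
def T(name):
    c=robot.calibration(name)
    if 'extrinsics' in c: return np.array(c['extrinsics'])
    s=robot.state(); q=s['tool_rot']; M=np.eye(4)
    M[:3,:3]=R.from_quat([q[1],q[2],q[3],q[0]]).as_matrix(); M[:3,3]=s['ee_pos']
    return M@np.array(c['mount'])
def cloud(name,d,E):
    c=robot.calibration(name); f=d.shape[0]/2/np.tan(np.radians(c['fov_y'])/2)
    v,u=np.mgrid[:d.shape[0],:d.shape[1]]
    P=np.stack([(u-c['cx'])/f*d,(v-c['cy'])/f*d,d],-1)
    return P@E[:3,:3].T+E[:3,3]
def spot(cam,q,E):
    return [(round(r['conf'],2),np.round(E[:3,:3]@np.array(r['position'])+E[:3,3],3)) for r in robot.spot_in(cam,q)[:2]]
E
python3 - <<'E'
from h import *
ims=[]
for c in ['scene','side']:
    E=T(c); p,d=robot.read_camera(c); np.savez(f'{c}0.npz',p=p,d=d)
    cv2.imwrite(f'pics/{c}0.png',p[:,:,::-1])
    for q in ['holder_lid','holder_tab_pad','holder_tab','holder_lid_edge','spinner_lid','spinner_tab']: print(c,q,spot(c,q,E))
print(robot.state())
E
```

```text
scene holder_lid [(0.8, array([0.565, 0.248, 0.082]))]
scene holder_tab_pad [(0.45, array([0.493, 0.265, 0.09 ]))]
scene holder_tab [(0.53, array([0.497, 0.264, 0.086]))]
scene holder_lid_edge [(0.84, array([0.559, 0.247, 0.088]))]
scene spinner_lid [(0.57, array([ 0.539, -0.257,  0.086]))]
scene spinner_tab [(0.43, array([ 0.465, -0.252,  0.079]))]
side holder_lid [(0.88, array([0.548, 0.248, 0.082]))]
side holder_tab_pad [(0.56, array([0.48 , 0.266, 0.069]))]
side holder_tab [(0.53, array([0.48 , 0.261, 0.074]))]
side holder_lid_edge [(0.55, array([0.55 , 0.251, 0.084]))]
side spinner_lid [(0.87, array([ 0.529, -0.253,  0.086]))]
side spinner_tab [(0.67, array([ 0.45 , -0.253,  0.074]))]
{'time': 0.7, 'joint_pos': array([-1.36029298e+00,  3.80605557e-01,  1.29736612e+00,  8.11956038e-06,
        1.46360803e+00, -2.15299518e-01]), 'qvel': array([-1.19458891e-03, -1.33666970e-03,  1.54078906e-04,  1.00935411e-03,
       -9.29689087e-05,  8.10424555e-04]), 'tau': array([ 1.18990600e-03, -4.48242617e+01, -2.31440610e+01, -1.48054301e-04,
        4.55435074e-04, -2.96190387e-05]), 'ee_pos': array([ 0.22717782, -0.50088367,  0.19883086]), 'tool_rot': array([6.48497842e-06, 9.77422058e-01, 2.11296286e-01, 4.02094330e-06]), 'ft_force': array([-0.36176692, -0.41017563,  0.10699609]), 'torque': array([-0.02841979,  0.03134579, -0.02198362]), 'finger_force': 0.0, 'grip_width': 0.08531078401539204}
```

View pics/scene0.png

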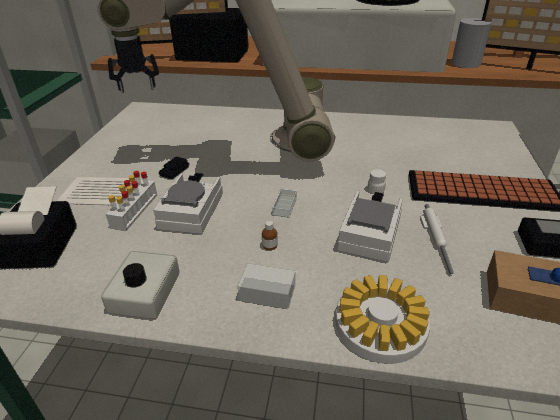

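View pics/side0.png

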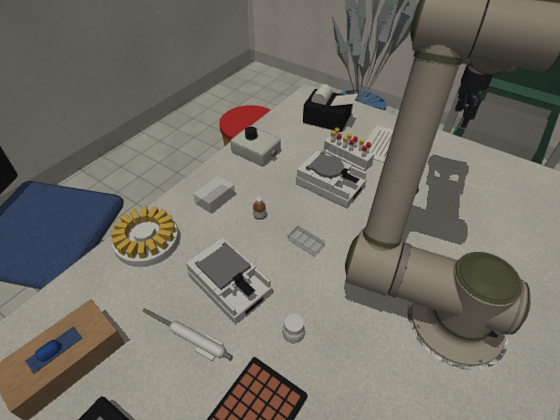

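The scene picture shows the square lid at about (372,213) with its tab at (377,198) and the jar at (377,180). In the side picture the lid is at (223,267), the tab at (245,287) and the jar at (293,328). Next I fit the module's yaw and locate the pad and jar.

Run:
```python
from h import *
for c in ['scene','side']:
    z=np.load(c+'0.npz'); P=cloud(c,z['d'],T(c)); g=z['p'].mean(-1)
    near=(abs(P[...,0]-.53)<.17)&(abs(P[...,1]-.25)<.13)&(z['d']>0)
    lid=near&(abs(P[...,2]-.084)<.012)&(g<110)&(np.hypot(P[...,0]-.56,P[...,1]-.248)<.075)
    black=near&(g<45)&(P[...,2]>.055)
    dk=near&(P[...,2]>.05)
    jar=near=(P[...,2]>.02)&(np.hypot(P[...,0]-.36,P[...,1]-.29)<.12)&(P[...,0]<.43)
    for n,m in [('lid',lid),('black',black),('deck',dk),('jar?',jar)]:
        q=P[m]
        if len(q)<8: print(c,n,len(q));continue
        r=cv2.minAreaRect((q[:,:2]*1000).astype(np.float32))
        print(c,n,len(q),'med',q.mean(0).round(3),'rect',np.round(r[0],1),np.round(r[1],1),round(r[2],1),'z',np.percentile(q[:,2],[5,50,95]).round(3))
for n in ['jar','pipette','tip_box','reagent','cuvette_tray']: print(n,spot('side',n,T('side')))
p=np.load('side0.npz')['p'][220:350,170:320,::-1]; a=cv2.resize(p,None,fx=4,fy=4,interpolation=cv2.INTER_CUBIC)
cv2.imwrite('pics/crop.png',a)
```

```text
scene lid 1128 med [0.561 0.247 0.084] rect [551.8 247.5] [100.2 125.3] 79.0 z [0.077 0.084 0.087]
scene black 76 med [0.484 0.261 0.084] rect [476.4 261.6] [23.5 58.9] 80.9 z [0.073 0.087 0.092]
scene deck 2298 med [0.579 0.245 0.075] rect [542.5 249.3] [125.9 197.6] 79.0 z [0.057 0.074 0.086]
scene jar? 363 med [0.334 0.29  0.041] rect [326.3 326.8] [168.2  67.1] 86.6 z [0.021 0.04  0.061]
side lid 1385 med [0.547 0.251 0.084] rect [547.7 248.3] [100.1 124. ] 79.1 z [0.079 0.084 0.087]
side black 226 med [0.478 0.263 0.078] rect [476.7 265.3] [84.5 61.8] 80.8 z [0.072 0.075 0.092]
side deck 2705 med [0.543 0.256 0.076] rect [539.3 249.8] [127.8 195.6] 78.5 z [0.059 0.078 0.086]
side jar? 626 med [0.323 0.302 0.043] rect [342.6 292.8] [110.1 221.9] 21.2 z [0.021 0.049 0.061]
jar [(0.63, array([0.317, 0.275, 0.061]))]
pipette [(0.78, array([0.489, 0.42 , 0.022]))]
tip_box [(0.9, array([0.766, 0.036, 0.052])), (0.28, array([0.615, 0.008, 0.04 ]))]
reagent [(0.64, array([0.62 , 0.004, 0.04 ])), (0.46, array([0.316, 0.276, 0.063]))]
cuvette_tray [(0.89, array([0.445, 0.007, 0.014]))]
```

View pics/crop.png

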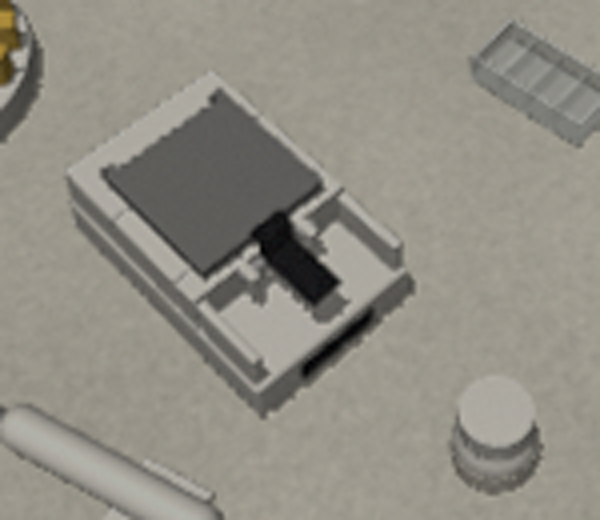

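The crop shows the lid centred at (215,185), the pad at (310,275) and the jar clear of both at (495,430). That puts the module at yaw about -11°, centre (0.541, 0.2495), pad (0.4625, 0.265) and hinge (0.605, 0.237). I'll travel high to above the pad with the fingers closed, with tool x along the module's x.

{"fn": "servo_tool", "kwargs": {
  "steps": [
    {"fingers": 0,"delta_pos": [3,-3.4,0],"dr": [0,0,0.06]},
    {"fingers": 0,"delta_pos": [6.2,-7,0],"dr": [0,0,0.12]},
    {"fingers": 0,"delta_pos": [9.4,-10.6,0],"dr": [0,0,0.18]},
    {"fingers": 0,"delta_pos": [12.6,-14.3,0],"dr": [0,0,0.24]},
    {"fingers": 0,"delta_pos": [15.8,-17.9,0],"dr": [0,0,0.3]},
    {"fingers": 0,"delta_pos": [19,-21.5,0],"dr": [0,0,0.36]},
    {"fingers": 0,"delta_pos": [22.2,-25.1,0],"dr": [0,0,0.42]},
    {"fingers": 0,"delta_pos": [25.4,-28.7,0],"dr": [0,0,0.48]},
    {"fingers": 0,"delta_pos": [28.6,-32.4,0],"dr": [0,0,0.55]},
    {"fingers": 0,"delta_pos": [31.8,-36,0],"dr": [0,0,0.618]}
  ]
}}

```text
time: 1.95
ee_pos: [0.3682, -0.0398, 0.1992]
tool_rot: [0.0, 0.995, -0.098, 0.001]
ft_force: [-0.2, -0.6, -0.0]
grip_width: -0.0
finger_force: 0.0
```

Run:
```python
from h import *
s=robot.state(); print(s['time'],s['ee_pos'],s['joint_pos']); q=s['tool_rot']; M=R.from_quat([q[1],q[2],q[3],q[0]]).as_matrix(); print(M.round(3))
print(np.array(robot.calibration('wrist')['mount']).round(3))
print('to hover cm',M.T@(np.array([.4625,.265,.125])-s['ee_pos'])*100)
```

```text
1.95 [ 0.36822889 -0.03976058  0.19917256] [-4.30412552e-01  5.78804510e-02  1.73309035e+00  2.74884915e-05
  1.34949248e+00  1.33581692e+00]
[[ 0.981 -0.194  0.001]
 [-0.194 -0.981 -0.   ]
 [ 0.001  0.    -1.   ]]
[[-0.001 -0.953 -0.303  0.079]
 [ 1.    -0.001 -0.     0.   ]
 [-0.    -0.303  0.953 -0.176]
 [ 0.     0.     0.     1.   ]]
to hover cm [  3.32108081 -31.72834622   7.41341414]
```

{"fn": "servo_tool", "kwargs": {
  "steps": [
    {"fingers": 0,"delta_pos": [0.5,-4.5,0]},
    {"fingers": 0,"delta_pos": [1,-9.4,0]},
    {"fingers": 0,"delta_pos": [1.5,-14.3,0]},
    {"fingers": 0,"delta_pos": [2,-19.2,0]},
    {"fingers": 0,"delta_pos": [2.5,-24,0]},
    {"fingers": 0,"delta_pos": [3,-28.5,0]},
    {"fingers": 0,"delta_pos": [3.3,-31.8,1]},
    {"fingers": 0,"delta_pos": [3.3,-31.8,4]},
    {"fingers": 0,"delta_pos": [3.3,-31.8,6]},
    {"fingers": 0,"delta_pos": [3.3,-31.8,6]}
  ]
}}

```text
invalid input at $.steps[0]: expected keys fingers, delta_pos, dr
```

Run:
```python
from h import *
s=robot.state(); print(s['ee_pos'],s['joint_pos'],s['ft_force'])
E=T('wrist'); p,d=robot.read_camera('wrist'); cv2.imwrite('pics/w1.png',p[:,:,::-1])
for q in ['holder_tab_pad','holder_lid']: print(q,spot('wrist',q,E))
p,d=robot.read_camera('side'); cv2.imwrite('pics/s1.png',cv2.resize(p[200:360,150:350,::-1],None,fx=3,fy=3))
P=cloud('wrist',d,E)
```

```text
[ 0.36822889 -0.03976058  0.19917256] [-4.30412552e-01  5.78804510e-02  1.73309035e+00  2.74884915e-05
  1.34949248e+00  1.33581692e+00] [-0.15603248 -0.63064676 -0.02726098]
holder_tab_pad []
holder_lid []
```

View pics/w1.png

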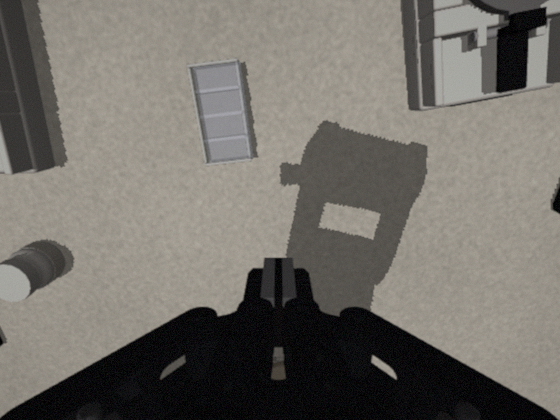

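View pics/s1.png

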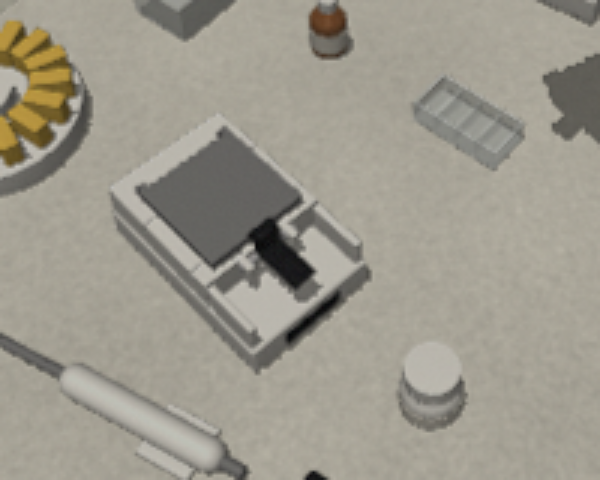

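The move was refused because `dr` was missing, so these pictures show the halfway pose: fingertips at (278,270) and tray at (222,112) in the wrist view, with the holder undisturbed in the side view. I'll resend it.

{"fn": "servo_tool", "kwargs": {
  "steps": [
    {"fingers": 0,"delta_pos": [0.5,-4.5,0],"dr": [0,0,0]},
    {"fingers": 0,"delta_pos": [1,-9.4,0],"dr": [0,0,0]},
    {"fingers": 0,"delta_pos": [1.5,-14.3,0],"dr": [0,0,0]},
    {"fingers": 0,"delta_pos": [2,-19.2,0],"dr": [0,0,0]},
    {"fingers": 0,"delta_pos": [2.5,-24,0],"dr": [0,0,0]},
    {"fingers": 0,"delta_pos": [3,-28.5,0],"dr": [0,0,0]},
    {"fingers": 0,"delta_pos": [3.3,-31.8,1],"dr": [0,0,0]},
    {"fingers": 0,"delta_pos": [3.3,-31.8,4],"dr": [0,0,0]},
    {"fingers": 0,"delta_pos": [3.3,-31.8,6],"dr": [0,0,0]},
    {"fingers": 0,"delta_pos": [3.3,-31.8,6],"dr": [0,0,0]}
  ]
}}

```text
time: 3.15
ee_pos: [0.4609, 0.2621, 0.1363]
tool_rot: [0.001, 0.995, -0.097, -0.003]
ft_force: [-0.4, -0.5, 0.3]
grip_width: -0.0002
finger_force: 0.0
```

Run:
```python
from h import *
s=robot.state(); print(s['ee_pos'],s['joint_pos'],s['ft_force'])
E=T('wrist'); p,d=robot.read_camera('wrist'); cv2.imwrite('pics/w2.png',p[:,:,::-1])
P=cloud('wrist',d,E); np.savez('w2.npz',p=p,d=d,P=P)
for q in ['holder_tab_pad','holder_lid']: print(q,spot('wrist',q,E))
```

```text
[0.46094223 0.26207717 0.13631032] [ 2.93674787e-01  4.03979669e-01  1.45241678e+00 -2.61723786e-04
  1.29079479e+00  2.05875657e+00] [-0.37948214 -0.52186517  0.27431457]
holder_tab_pad [(0.61, array([0.48 , 0.26 , 0.077]))]
holder_lid [(0.69, array([0.515, 0.411, 0.021])), (0.61, array([0.554, 0.242, 0.088]))]
```

View pics/w2.png

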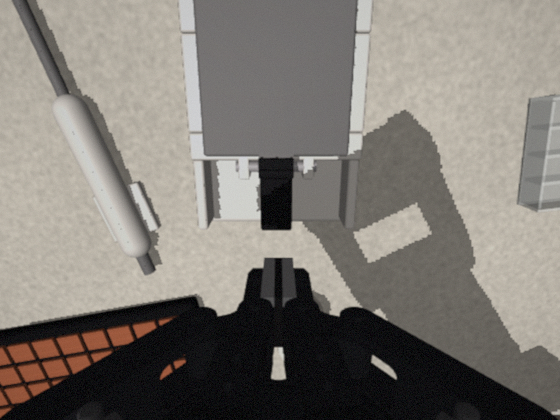

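The wrist view shows the pad at columns 261–292, rows 180–228, in line with the fingertips at column 278. I'll check its position in the depth map.

Run:
```python
from h import *
P=np.load('w2.npz')['P']
for v in [165,172,180,190,200,210,220,226]: print(v,P[v,277].round(4))
print(P[205,263].round(4),P[205,290].round(4),P[165,199].round(3),P[165,350].round(3), P[150,277].round(3))
```

```text
165 [0.5013 0.2544 0.0907]
172 [0.4969 0.2553 0.0923]
180 [0.4874 0.2572 0.0734]
190 [0.4802 0.2586 0.0744]
200 [0.4727 0.2601 0.0745]
210 [0.4651 0.2616 0.0749]
220 [0.4568 0.2632 0.0738]
226 [0.4526 0.2641 0.0755]
[0.4712 0.2711 0.0755] [0.4669 0.2512 0.0744] [0.509 0.312 0.068] [0.487 0.202 0.067] [0.51  0.253 0.084]
```

{"fn": "servo_tool", "kwargs": {
  "steps": [
    {"fingers": 0,"delta_pos": [0.3,0,2],"dr": [0,0,0]},
    {"fingers": 0,"delta_pos": [0.3,0,4],"dr": [0,0,0]},
    {"fingers": 0,"delta_pos": [0.3,0,5.2],"dr": [0,0,0]},
    {"fingers": 0,"delta_pos": [0.3,0,6],"dr": [0,0,0]},
    {"fingers": 0,"delta_pos": [0.3,0,6.4],"dr": [0,0,0]},
    {"fingers": 0,"delta_pos": [0.3,0,6.8],"dr": [0,0,0]},
    {"fingers": 0,"delta_pos": [0.3,0,6.8],"dr": [0,0,0]},
    {"fingers": 0,"delta_pos": [0.3,0,6.8],"dr": [0,0,0]}
  ]
}}

```text
time: 4.1
ee_pos: [0.4644, 0.2637, 0.0713]
tool_rot: [-0.0, 0.995, -0.096, 0.0]
ft_force: [0.3, -0.5, 0.7]
grip_width: 0.0003
finger_force: 0.0
```

{"fn": "servo_tool", "kwargs": {
  "steps": [
    {"fingers": 0,"delta_pos": [0,0,0.3],"dr": [0,0,0]},
    {"fingers": 0,"delta_pos": [0,0,0.5],"dr": [0,0,0]},
    {"fingers": 0,"delta_pos": [0,0,0.7],"dr": [0,0,0]},
    {"fingers": 0,"delta_pos": [0,0,0.8],"dr": [0,0,0]},
    {"fingers": 0,"delta_pos": [0,0,0.8],"dr": [0,0,0]},
    {"fingers": 0,"delta_pos": [0,0,0.8],"dr": [0,0,0]}
  ]
}}

```text
time: 4.7
ee_pos: [0.4642, 0.2636, 0.0628]
tool_rot: [-0.0, 0.995, -0.096, -0.0]
ft_force: [-0.2, -0.3, -0.1]
grip_width: -0.0
finger_force: 0.0
```

No contact force at this depth, so I'll look.

Run:
```python
from h import *
print(robot.state()['ft_force'])
p,d=robot.read_camera('side'); p2,d2=robot.read_camera('wrist')
a=cv2.resize(p[220:340,170:290,::-1],(480,480),interpolation=cv2.INTER_CUBIC); b=cv2.resize(p2[100:310,190:370,::-1],(310,362))
o=np.zeros((480,790,3),np.uint8); o[:,:480]=a; o[:362,480:]=b
cv2.imwrite('pics/c3.png',o)
```

```text
[-0.18314064 -0.26568534 -0.12207192]
```

View pics/c3.png

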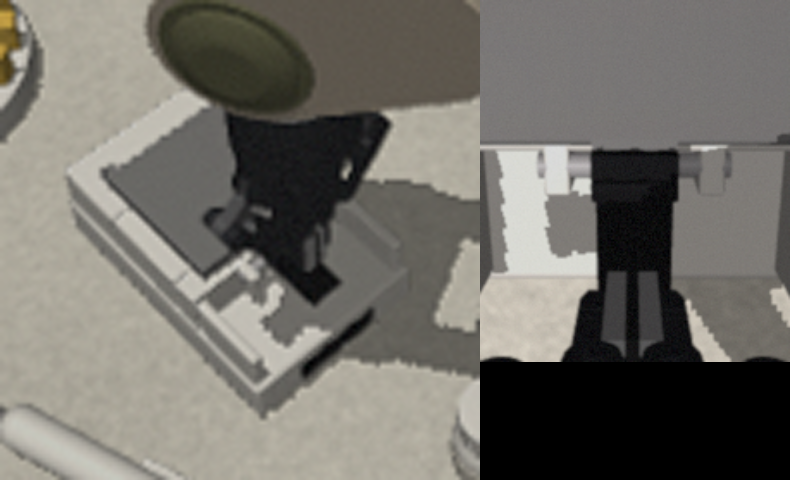

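The left half shows the fingertips over the pad at about (318,265), and the right half shows them centred on it at (630,275), with the lid still shut. I'll go lower in small steps and watch the force.

{"fn": "servo_tool", "kwargs": {
  "steps": [
    {"fingers": 0,"delta_pos": [0,0,0.2],"dr": [0,0,0]},
    {"fingers": 0,"delta_pos": [0,0,0.4],"dr": [0,0,0]},
    {"fingers": 0,"delta_pos": [0,0,0.4],"dr": [0,0,0]}
  ]
}}

```text
time: 5.1
ee_pos: [0.464, 0.2635, 0.0585]
tool_rot: [0.0, 0.995, -0.096, -0.0]
ft_force: [-1.0, 0.3, -0.1]
grip_width: -0.0001
finger_force: 0.0
```

{"fn": "servo_tool", "kwargs": {
  "steps": [
    {"fingers": 0,"delta_pos": [0,0,0.2],"dr": [0,0,0]},
    {"fingers": 0,"delta_pos": [0,0,0.4],"dr": [0,0,0]},
    {"fingers": 0,"delta_pos": [0,0,0.4],"dr": [0,0,0]}
  ]
}}

```text
time: 5.4
ee_pos: [0.464, 0.2635, 0.0545]
tool_rot: [0.0, 0.995, -0.096, -0.0]
ft_force: [0.6, 0.1, 0.0]
grip_width: 0.0001
finger_force: 0.0
```

Run:
```python
from h import *
s=robot.state();print(s['ft_force'],s['ee_pos'])
E=T('wrist'); p,d=robot.read_camera('wrist'); P=cloud('wrist',d,E)
for v in range(150,275,8): print(v,[tuple(P[v,u].round(3)) for u in (262,268,288)],p[v,268])
```

```text
[0.62748721 0.14069464 0.03467058] [0.46402253 0.26354152 0.05452562]
150 [(np.float64(0.525), np.float64(0.258), np.float64(0.085)), (np.float64(0.525), np.float64(0.256), np.float64(0.086)), (np.float64(0.523), np.float64(0.247), np.float64(0.085))] [124 121 119]
158 [(np.float64(0.522), np.float64(0.259), np.float64(0.086)), (np.float64(0.521), np.float64(0.257), np.float64(0.084)), (np.float64(0.52), np.float64(0.248), np.float64(0.087))] [120 118 118]
166 [(np.float64(0.518), np.float64(0.26), np.float64(0.084)), (np.float64(0.517), np.float64(0.257), np.float64(0.084)), (np.float64(0.516), np.float64(0.249), np.float64(0.085))] [123 119 118]
174 [(np.float64(0.514), np.float64(0.261), np.float64(0.084)), (np.float64(0.514), np.float64(0.258), np.float64(0.085)), (np.float64(0.512), np.float64(0.249), np.float64(0.085))] [126 121 121]
182 [(np.float64(0.511), np.float64(0.262), np.float64(0.085)), (np.float64(0.511), np.float64(0.259), np.float64(0.085)), (np.float64(0.509), np.float64(0.25), np.float64(0.085))] [120 115 114]
190 [(np.float64(0.507), np.float64(0.262), np.float6
[... 1366 characters left out ...]
oat64(0.475), np.float64(0.266), np.float64(0.074)), (np.float64(0.473), np.float64(0.256), np.float64(0.074))] [ 5 15  8]
254 [(np.float64(0.472), np.float64(0.27), np.float64(0.075)), (np.float64(0.471), np.float64(0.267), np.float64(0.075)), (np.float64(0.469), np.float64(0.257), np.float64(0.074))] [17 17 16]
262 [(np.float64(0.467), np.float64(0.271), np.float64(0.075)), (np.float64(0.477), np.float64(0.265), np.float64(0.096)), (np.float64(0.475), np.float64(0.257), np.float64(0.096))] [67 66 64]
270 [(np.float64(0.473), np.float64(0.269), np.float64(0.096)), (np.float64(0.477), np.float64(0.265), np.float64(0.104)), (np.float64(0.475), np.float64(0.257), np.float64(0.103))] [65 62 65]
```

Run:
```python
from h import *
print('gpo',robot.grip_point_offset, robot.calibration('wrist')['fov_y'])
for c in ['side','scene']:
    p,d=robot.read_camera(c); P=cloud(c,d,T(c))
    m=(abs(P[...,0]-.464)<.06)&(abs(P[...,1]-.263)<.06)&(P[...,2]>.078)&(d>0)
    q=P[m]
    for lo in np.arange(.078,.18,.006):
        k=q[(q[:,2]>=lo)&(q[:,2]<lo+.006)]
        if len(k): print(c,round(lo,3),len(k),k.min(0).round(3)[:2],k.max(0).round(3)[:2])
```

```text
gpo -0.0187 65.19230208894305
side 0.078 24 [0.507 0.252] [0.523 0.305]
side 0.084 34 [0.453 0.254] [0.524 0.303]
side 0.09 7 [0.45  0.259] [0.497 0.276]
side 0.096 14 [0.45  0.254] [0.47  0.278]
side 0.102 16 [0.45  0.254] [0.462 0.279]
side 0.108 16 [0.449 0.253] [0.465 0.279]
side 0.114 11 [0.45 0.26] [0.461 0.278]
side 0.12 8 [0.449 0.261] [0.458 0.278]
side 0.126 13 [0.448 0.256] [0.478 0.293]
side 0.132 29 [0.445 0.239] [0.468 0.287]
side 0.138 65 [0.444 0.228] [0.476 0.303]
side 0.144 31 [0.443 0.229] [0.479 0.308]
side 0.15 42 [0.442 0.222] [0.475 0.311]
side 0.156 45 [0.441 0.222] [0.468 0.315]
side 0.162 48 [0.44  0.211] [0.461 0.321]
side 0.168 50 [0.441 0.215] [0.483 0.316]
side 0.174 74 [0.437 0.207] [0.485 0.323]
scene 0.078 75 [0.498 0.206] [0.524 0.303]
scene 0.084 111 [0.472 0.204] [0.524 0.298]
scene 0.09 38 [0.467 0.247] [0.508 0.275]
scene 0.096 17 [0.467 0.251] [0.476 0.277]
scene 0.102 24 [0.463 0.251] [0.477 0.279]
scene 0.108 19 [0.466 0.253] [0.478 0.279]
scene 0.114 20 [0.465 0.252] [0.475 0.278]
scene 0.12 23 [0.454 0.251] [0.477 0.277]
scene 0.126 21 [0.463 0.243] [0.478 0.283]
scene 0.132 47 [0.457 0.232] [0.483 0.295]
scene 0.138 70 [0.445 0.229] [0.484 0.297]
scene 0.144 69 [0.443 0.223] [0.485 0.301]
scene 0.15 48 [0.447 0.217] [0.485 0.308]
scene 0.156 68 [0.443 0.214] [0.488 0.314]
scene 0.162 69 [0.449 0.208] [0.488 0.316]
scene 0.168 81 [0.455 0.205] [0.488 0.323]
scene 0.174 99 [0.449 0.205] [0.489 0.322]
```

All cameras agree that the real fingertip is about 32 mm higher than the reported TCP (tip near z 0.087), so the remaining gap to the pad is about 12 mm. I'll continue down by force.

{"fn": "servo_tool", "kwargs": {
  "steps": [
    {"fingers": 0,"delta_pos": [0,0,0.4],"dr": [0,0,0]},
    {"fingers": 0,"delta_pos": [0,0,0.8],"dr": [0,0,0]},
    {"fingers": 0,"delta_pos": [0,0,1.2],"dr": [0,0,0]},
    {"fingers": 0,"delta_pos": [0,0,1.4],"dr": [0,0,0]},
    {"fingers": 0,"delta_pos": [0,0,1.4],"dr": [0,0,0]}
  ]
}}

```text
time: 6.05
ee_pos: [0.4638, 0.2636, 0.0406]
tool_rot: [0.0, 0.995, -0.096, -0.001]
ft_force: [-1.8, 1.0, 1.9]
grip_width: -0.0
finger_force: 1.1
```

Contact has begun (about 2 N). I'll press on.

{"fn": "servo_tool", "kwargs": {
  "steps": [
    {"fingers": 0,"delta_pos": [0,0,0.3],"dr": [0,0,0]},
    {"fingers": 0,"delta_pos": [0,0,0.6],"dr": [0,0,0]},
    {"fingers": 0,"delta_pos": [0,0,0.8],"dr": [0,0,0]},
    {"fingers": 0,"delta_pos": [0,0,0.8],"dr": [0,0,0]}
  ]
}}

```text
time: 6.45
ee_pos: [0.4633, 0.2638, 0.0328]
tool_rot: [-0.0, 0.995, -0.096, -0.001]
ft_force: [-5.6, 0.4, 6.3]
grip_width: 0.0002
finger_force: 3.9
```

Run:
```python
from h import *
E=T('wrist'); p,d=robot.read_camera('wrist'); P=cloud('wrist',d,E)
print([P[v,263].round(3) for v in (60,120,160,190,215,246,254)])
```

```text
[array([0.552, 0.25 , 0.121]), array([0.539, 0.252, 0.13 ]), array([0.531, 0.254, 0.136]), array([0.524, 0.255, 0.138]), array([0.498, 0.263, 0.073]), array([0.491, 0.264, 0.091]), array([0.488, 0.265, 0.091])]
```

The lid has sprung up. I'll let the tab go by rising to a real tip height of about 0.14, then look.

{"fn": "servo_tool", "kwargs": {
  "steps": [
    {"fingers": 0,"delta_pos": [0,0,-2],"dr": [0,0,0]},
    {"fingers": 0,"delta_pos": [0,0,-4],"dr": [0,0,0]},
    {"fingers": 0,"delta_pos": [0,0,-6],"dr": [0,0,0]},
    {"fingers": 0,"delta_pos": [0,0,-7.5],"dr": [0,0,0]},
    {"fingers": 0,"delta_pos": [0,0,-7.5],"dr": [0,0,0]},
    {"fingers": 0,"delta_pos": [0,0,-7.5],"dr": [0,0,0]}
  ]
}}

```text
time: 7.1
ee_pos: [0.4641, 0.2635, 0.1073]
tool_rot: [0.0, 0.995, -0.096, 0.0]
ft_force: [-0.6, 0.1, -0.1]
grip_width: 0.0001
finger_force: 0.0
```

Run:
```python
from h import *
print(robot.state()['ft_force'])
E=T('wrist'); p,d=robot.read_camera('wrist'); P=cloud('wrist',d,E)
for v in range(20,260,16): print(v,P[v,263].round(3))
p2,_=robot.read_camera('side')
o=np.zeros((420,790,3),np.uint8); o[:,:420]=p[:,70:490,::-1]; o[:370,420:]=cv2.resize(p2[200:350,150:300,::-1],(370,370)); cv2.imwrite('pics/c4.png',o)
```

```text
[-0.55031104  0.13446492 -0.12313261]
20 [0.574 0.248 0.138]
36 [0.566 0.249 0.151]
52 [0.56  0.25  0.161]
68 [0.554 0.251 0.168]
84 [0.55  0.252 0.161]
100 [0.548 0.257 0.052]
116 [0.538 0.259 0.053]
132 [0.527 0.261 0.052]
148 [0.519 0.262 0.071]
164 [0.509 0.264 0.07 ]
180 [0.502 0.265 0.091]
196 [0.488 0.269 0.074]
212 [0.478 0.271 0.075]
228 [0.467 0.273 0.075]
244 [0.455 0.275 0.075]
```

View pics/c4.png

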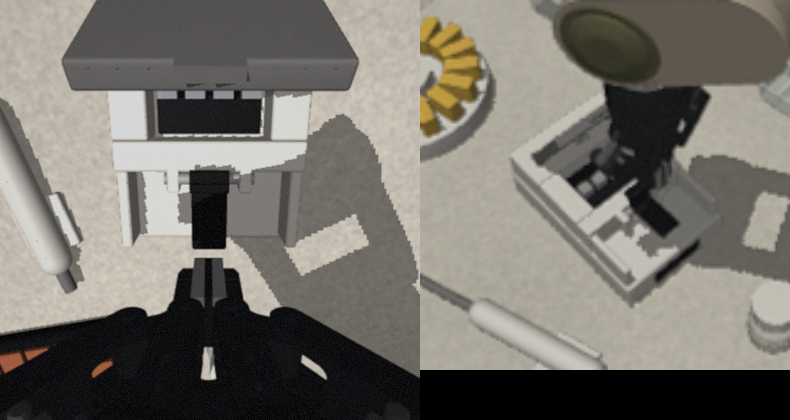

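The wrist part shows the lid sprung up (edge at about (210,75), z ≈ 0.165) and the tab back up at (210,210). The side part shows the open housing, with nothing else moved. Now I push the lid back along the module's x.

{"fn": "servo_tool", "kwargs": {
  "steps": [
    {"fingers": 0,"delta_pos": [2,0,0],"dr": [0,0,0]},
    {"fingers": 0,"delta_pos": [4,0,0],"dr": [0,0,0]},
    {"fingers": 0,"delta_pos": [6,0,0],"dr": [0,0,0]},
    {"fingers": 0,"delta_pos": [7,0,0],"dr": [0,0,0]},
    {"fingers": 0,"delta_pos": [8,0,0],"dr": [0,0,0]},
    {"fingers": 0,"delta_pos": [9,0,0],"dr": [0,0,0]},
    {"fingers": 0,"delta_pos": [10,0,0],"dr": [0,0,0]},
    {"fingers": 0,"delta_pos": [11,0,0],"dr": [0,0,0]},
    {"fingers": 0,"delta_pos": [11.5,0,0],"dr": [0,0,0]},
    {"fingers": 0,"delta_pos": [12,0,0],"dr": [0,0,0]}
  ]
}}

```text
time: 8.2
ee_pos: [0.5823, 0.2406, 0.1077]
tool_rot: [0.0, 0.995, -0.096, -0.0]
ft_force: [-0.6, 0.9, 0.4]
grip_width: 0.0001
finger_force: 0.1
```

{"fn": "servo_tool", "kwargs": {
  "steps": [
    {"fingers": 0,"delta_pos": [0.5,0,0],"dr": [0,0,0]},
    {"fingers": 0,"delta_pos": [1,0,0],"dr": [0,0,0]},
    {"fingers": 0,"delta_pos": [1.5,0,0],"dr": [0,0,0]},
    {"fingers": 0,"delta_pos": [1.9,0,0],"dr": [0,0,0]},
    {"fingers": 0,"delta_pos": [1.9,0,0],"dr": [0,0,0]},
    {"fingers": 0,"delta_pos": [1.9,0,0],"dr": [0,0,0]}
  ]
}}

```text
time: 8.8
ee_pos: [0.6006, 0.237, 0.1078]
tool_rot: [0.0, 0.995, -0.096, -0.0]
ft_force: [0.5, 0.0, -0.1]
grip_width: -0.0003
finger_force: 0.0
```

Run:
```python
from h import *
print(robot.state()['ft_force'])
p,d=robot.read_camera('scene'); P=cloud('scene',d,T('scene'))
q=P[(P[...,2]>.09)&(P[...,2]<.19)&(abs(P[...,0]-.64)<.07)&(abs(P[...,1]-.235)<.06)]
for lo in np.arange(.09,.19,.01):
    k=q[(q[:,2]>=lo)&(q[:,2]<lo+.01)]
    if len(k): print(round(lo,3),len(k),np.median(k,0).round(3),k[:,0].max().round(3))
cv2.imwrite('pics/sc5.png',cv2.resize(p[120:300,270:510,::-1],(800,600)))
```

```text
[ 0.51151936  0.0486742  -0.11297593]
0.09 104 [0.614 0.239 0.095] 0.625
0.1 114 [0.616 0.235 0.105] 0.627
0.11 116 [0.619 0.237 0.116] 0.629
0.12 111 [0.622 0.233 0.125] 0.633
0.13 122 [0.625 0.237 0.135] 0.637
0.14 125 [0.628 0.235 0.145] 0.639
0.15 124 [0.63  0.232 0.156] 0.641
0.16 155 [0.631 0.234 0.165] 0.644
0.17 245 [0.631 0.235 0.174] 0.645
0.18 79 [0.611 0.237 0.187] 0.636
```

View pics/sc5.png

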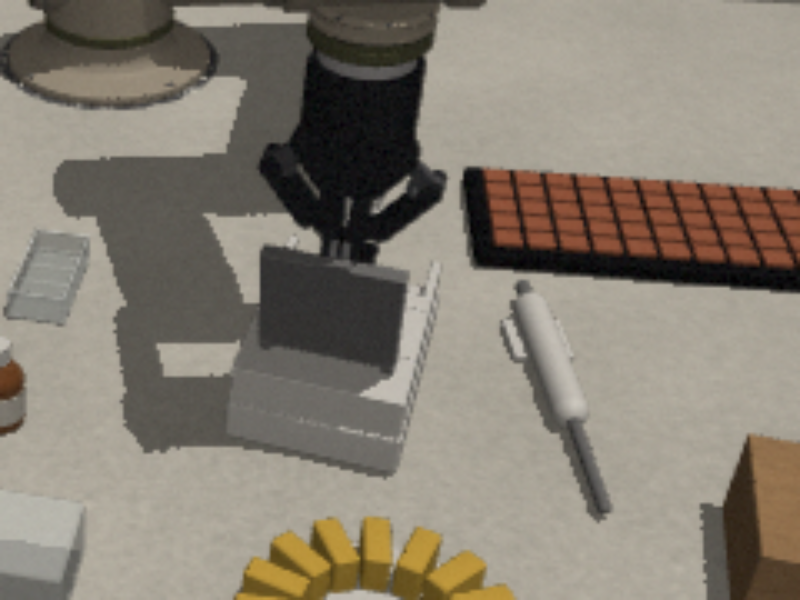

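The picture shows the lid leaning back past upright (edge from (265,250) to (405,270)). Its slope gives about 1.84 rad, with no force on the fingers. I'll retreat and verify.

{"fn": "servo_tool", "kwargs": {
  "steps": [
    {"fingers": 0,"delta_pos": [-2,0,0],"dr": [0,0,0]},
    {"fingers": 0,"delta_pos": [-5,0,0],"dr": [0,0,0]},
    {"fingers": 0,"delta_pos": [-8,0,-2],"dr": [0,0,0]},
    {"fingers": 0,"delta_pos": [-11,0,-6],"dr": [0,0,0]},
    {"fingers": 0,"delta_pos": [-13,0,-8],"dr": [0,0,0]},
    {"fingers": 0,"delta_pos": [-13,0,-8],"dr": [0,0,0]},
    {"fingers": 0,"delta_pos": [-13,0,-8],"dr": [0,0,0]},
    {"fingers": 0,"delta_pos": [-13,0,-8],"dr": [0,0,0]}
  ]
}}

```text
time: 9.65
ee_pos: [0.4732, 0.2615, 0.1865]
tool_rot: [0.0, 0.995, -0.096, -0.001]
ft_force: [0.1, -0.0, 0.2]
grip_width: 0.0004
finger_force: 0.0
```

Run:
```python
from h import *
s=robot.state();print(s['ft_force'],s['ee_pos'],abs(s['qvel']).max())
p,d=robot.read_camera('scene'); P=cloud('scene',d,T('scene'))
q=P[(P[...,2]>.09)&(P[...,2]<.165)&(abs(P[...,0]-.625)<.05)&(abs(P[...,1]-.235)<.06)]
u=q[:,0]*.982-q[:,1]*.191
print(len(q),'theta',np.pi/2+np.arctan(np.polyfit(q[:,2],u,1)[0]))
pw,dw=robot.read_camera('wrist'); Pw=cloud('wrist',dw,T('wrist'))
k=Pw[(abs(Pw[...,0]-.463)<.006)&(abs(Pw[...,1]-.263)<.006)]; print('pad z',np.median(k[:,2]) if len(k) else None)
```

```text
[ 0.07290182 -0.006777    0.17495082] [0.4732286  0.26153503 0.18650639] 0.009148445771738505
885 theta 1.85405125258046
pad z 0.2647095893597823
```

The lid holds at 1.85 rad by itself. The tab was seen back up earlier and hasn't been touched since (this pad reading hit the gripper, not the pad). Handing in.

```bash
python3 -c "
from workcell import robot
print(robot.sign_off())"
```

```text
the job is handed in; nothing more can be done
None
```

The cuvette holder is open: its lid measured 1.85 rad and stayed there by itself, its tab is back up, the round-lidded module and loose things were never touched, and the job is handed in (no verdict came back).

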